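# Lever a stuck plug-in module out of its socket

### The arm

A 7-joint arm with a two-finger parallel gripper is mounted at the origin on the work surface. World frame = base frame: x ahead of the robot, y to its left, z up, the work surface at z = 0. Lengths are in mm, angles in rad, forces in N, time in s.
With the tool pointing down it reaches from about 400 to 875 mm from the base axis. Payload 4.4 kg.
Tool frame: the origin (TCP) lies at the very end of the fingers, on their centre line; the grasp point (between the pads) lies 19 mm behind it (ctrl.grasp_offset is the distance from the TCP to the grasp point, in mm); z points along the fingers, y is the line along which they close (so a half turn about z gives the same grasp; the last joint's range is limited). The gripper opens to 85 mm and grips with 20 to 120 N. Pads are 22 mm wide; open, the fingers measure 114 mm over their backs; the gripper's body (76 mm by 85 mm) begins 54 mm behind the grasp point. The pads swing forward as they close: fully open they stand 13 mm farther back than shut.
Start: joints at [-1.382, 0.628, 0.038, 1.517, -0.027, 0.996, -0.02], TCP at [163.808, 629.035, 199.513] pointing down, gripper open.
Joint ranges: [-3.06, 3.06], [-0.37, 2.12], [-1.25, 1.32], [0.18, 2.47], [-1.1, 4.24], [0.23, 1.98], [-2.94, 2.94]. Speed limits (rad/s): [2.57, 2.57, 3.14, 3.14, 3.14, 3.14, 3.14].

### API

Orientations are given as [roll, pitch, yaw] about the fixed x, y, z axes, in that order (R = Rz(yaw) Ry(pitch) Rx(roll)).
In Python, from cell import status, cams, ctrl gives the robot as it stands.
- The arm moves only by the tool move_arm, never from a script. Its argument "plan" is a list of rows, each a list of 3 entries, a list of its own where there are three numbers: the shift along the world's x, y, z in mm, then the turn, a rotation vector about the world's x, y, z in degrees, then the opening, from 0 (shut) to 1 (fully open). In form: [[[x, y, z], [wx, wy, wz], gripper], ...]. A call has 1 to 10 rows; each row shifts and turns the commanded pose from where the row before left it; what a row does not reach is not made up. A row lasts 1/8 s, in which the tool goes at most 62.5 mm and 10.7 degrees, less where a joint would pass 70% of its speed; a pose out of reach is approached as far as the arm can. A call with a gripper value outside its range is refused whole. The fingers move at their own pace and stop on an object; the grip force is fixed at half the most. Time passes only in rows, so rows that do not move let the fingers close. It gives the time, the measured TCP pose, the force, the opening and the grip force at its end, in the units of the state.
- status.read_state(): the state, without advancing time (a new reading comes with each control period).
- cams.get_image(name): name is "scene" or "top"; returns the picture (420x560x3 uint8, blue, green, red); there is no depth.
- cams.camera_params(name): a dict with "K" (3x3 intrinsics, pixels), "pose" (4x4, takes a point from camera to world coordinates). Camera axes: x right, y down, z forward; pixel columns grow to the right and rows downward; lengths in mm; the calibration is good to about 2 mm. A picture is of the moment at which its call begins. camera_params takes no time and is no camera call.
- ctrl.finish_job(): hands the job in; it is judged then, once.
The state is a dict: "clock": time; "qpos": joint angles; "qd": joint speeds; "tau": joint torques, N m; "eef_pos": TCP position; "tool_rot": TCP orientation; "force": force on the tool from outside, world axes, zero at the start; "torque": the same for the moment, N m; "width": finger opening in mm; "gripper_force": force on a finger pad.
Only numpy, scipy, OpenCV 4.12 (cv2) and the standard library are available. Lean on these libraries where they do the work, as an engineer would, in place of code of your own. Each camera call takes 0.05 s, during which the arm holds its last target. There are 200 camera calls.

### The job

The square plug-in module sits stuck in its socket. Take the pry bar from the rubber mat, lay its blade over the brass edge in the pine block with the tip under the module's overhang, and lever the module up about 11 mm (at least 8, and never more than 15) without the gripper touching the module. Then draw the bar out, lay it flat back on the rubber mat with its handle on the mat and let go, and leave the glasses, mug and other loose things on the desk where they are.

Things in the scene. Friction and masses are not known exactly. Their poses are not given: they have to be found in the camera images.
- bar: Loose pry bar, 0.16 kg: square wooden handle 110 long, 22 wide, 24 high (mm), flat steel blade 16 wide, 6 thick straight out of its front. Origin: centre of the handle's underside; +x along the bar to the blade, z up. Handle: x -55 to 55, z 0 to 24; blade: to its tip at x = 175, z 9 to 15. Starts lying on the rubber mat.
- mat: Black rubber mat fixed to the desk, 300 x 140 x 4 mm (its x, y, z); origin at the centre of its underside.
- stand: Fixed pine base 150 x 150 x 16 mm with a black socket column 74 x 74 mm on it, up to z = 54 (mm). Origin: centre of the base's underside, z up. Its -x side faces the pine block with the brass edge; the bar is used along +x.
- module: Aluminium module, case 110 x 110 x 24 mm, circuit board on top (40 mm high in all), plugged into the socket. Origin: centre of the case's underside, 56 mm over the desk when plugged in, as at the start; axes as the stand's. It only moves straight up (stop at 22 mm), takes 31 to 35 N upwards, resists speed (150 N per m/s), and stays where it is left.
- rest: Fixed pine block 34 x 100 x 42 mm (x, y, z) on the free side of the module; axes as the stand's. Origin: centre of its underside. An 84 mm wide brass plate stands in it along y at x = 0; its rounded top edge (radius 4 mm) is the fulcrum. The edge's height was set by hand and differs each time, 52 to 60 mm over the desk: feel for it or look. It does not give.
- lip (a point): Middle of the lower edge of the module's case on the side facing the brass edge (x = -55, y = 0, z = 0 of the module). The case overhangs the socket column by 18 mm all round: the blade tip goes in under this edge, up to the column wall 18 mm further in; free space below down to the pine base at 16 mm. The brass edge is 39 to 46 mm away from it, level.
- glass_a: Clear drinking glass, 80 mm across, 95 high, empty; a loose bystander to leave alone. Origin: centre of its underside.
- glass_b: Second clear glass, the same; a loose bystander to leave alone. Origin: centre of its underside.
- mug: White mug, 82 mm across, 92 high, with a handle; a loose bystander to leave alone. Origin: centre of its underside.
- breadboard: White plug board 55 x 83 x 9 mm with a small circuit board on it; a loose bystander to leave alone. Origin: centre of its underside.
- offcut: Pine offcut 120 x 45 x 32 mm; a loose bystander to leave alone. Origin: centre of its underside.
- driver: Screwdriver lying on the desk; a loose bystander to leave alone. Origin: on its axis line.
- tin: Flat round steel tin, 56 mm across, 22 high; a loose bystander to leave alone. Origin: centre of its underside.
Things that resemble listed ones, but are neither listed nor needed, are in the scene too. What is shaped like the rest but blue is not meant.

How it is judged:
By the outcome, as a careful person would: the job done as asked, in the order asked, and still so for the second after the job is handed in, with the robot touching nothing.
It also fails if it takes over 51 s, if anything falls off the work surface, if the arm or the gripper's body presses on something with over 40 N, if the wrist force passes 120 N, or if a joint passes its speed limit or range.

## Working session

There is one attempt and no reset: what is moved stays moved. The work goes in short steps, Python scripts to look and compute and a tool call to move; the robot and the scene stay as the last step left them, time stands still between calls to the robot, and variables do not carry over. Pictures are saved under pics/ and viewed, at most 10 in all, crops included, and the job is handed in when it is done.

Besides the shell and the picture viewer there is one more tool, called after "Emit:" as a command line: name --argument value ..., lists and objects as JSON in quotes. move_arm: Moves the arm, as the interface text tells. Its arguments: {"type":"object","properties":{"plan":{"type":"array","items":{"type":"array"}}},"required":["plan"]}

```bash
mkdir -p pics; ls
python3 - <<'E'
from cell import status,cams,ctrl
import cv2,numpy as np
s=status.read_state();print(s)
for n in("scene","top"):
    p=cams.camera_params(n);print(n,np.round(p["K"],1).tolist(),np.round(p["pose"],4).tolist())
    im=cams.get_image(n);cv2.imwrite(f"pics/{n}0.png",im)
E
```

```text
pics
{'clock': 0.0, 'qpos': array([-1.38180787,  0.6293239 ,  0.03843185,  1.5184083 , -0.02701351,
        0.99630642, -0.01995524]), 'qd': array([ 1.24735372e-04, -6.38635986e-05,  4.79050786e-04,  1.49457535e-03,
       -7.28789040e-04,  4.40596483e-05, -3.50495136e-04]), 'tau': array([-1.03767110e-03, -5.63402653e+01,  1.22611072e+00, -1.93448728e+01,
        1.11116839e-02,  1.06959860e-02,  8.46200336e-07]), 'eef_pos': array([163.61116824, 628.33832991, 198.59049125]), 'tool_rot': array([-3.13966423e+00,  7.89972530e-06,  2.88684888e+00]), 'force': array([ 0.25750839, -0.63509253, -0.9502812 ]), 'torque': array([-0.000331  ,  0.05304827, -0.02438185]), 'gripper_force': 0.0, 'width': 85.24398010609713}
scene [[497.0, 0.0, 279.7], [0.0, 497.0, 216.4], [0.0, 0.0, 1.0]] [[0.0282, 0.6807, -0.732, 1545.3317], [0.9995, -0.0312, 0.0095, -12.4974], [-0.0163, -0.7319, -0.6812, 985.7072], [0.0, 0.0, 0.0, 1.0]]
top [[420.0, 0.0, 275.2], [0.0, 420.0, 204.7], [0.0, 0.0, 1.0]] [[-0.0134, -0.9859, 0.1666, 352.0294], [-0.9999, 0.0118, -0.0107, -13.9203], [0.0086, -0.1667, -0.986, 1127.9638], [0.0, 0.0, 0.0, 1.0]]
```

View pics/scene0.png

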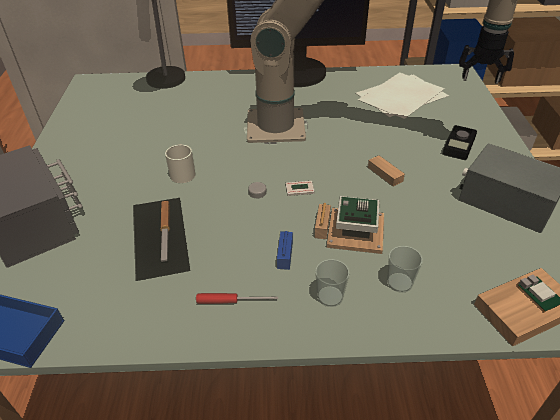

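View pics/top0.png

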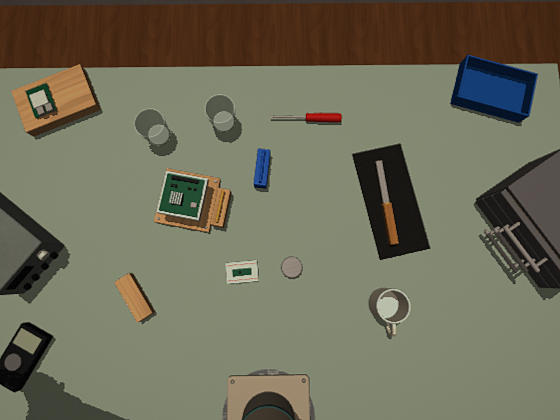

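Scene: mat (160,237), bar on it, stand and module (357,225), pine rest (322,220), and a blue decoy (285,250). Top: bar runs (379,162) to (393,243), module (183,196), rest (221,208). Now measuring.

```bash
cat > h.py <<'E'
import cv2,numpy as np
from cell import status,cams,ctrl
P={n:cams.camera_params(n) for n in("scene","top")}
def ray(n,u,v):
    p=P[n];d=p["pose"][:3,:3]@np.linalg.inv(p["K"])@[u,v,1];return p["pose"][:3,3],d
def onz(n,u,v,z):
    o,d=ray(n,u,v);return o+d*(z-o[2])/d[2]
def tri(a,b):
    A=[];B=[]
    M=np.zeros((3,3));r=np.zeros(3)
    for n,(u,v) in(("scene",a),("top",b)):
        o,d=ray(n,u,v);d=d/np.linalg.norm(d);Q=np.eye(3)-np.outer(d,d);M+=Q;r+=Q@o
    return np.linalg.solve(M,r)
def proj(n,X):
    p=P[n];c=np.linalg.inv(p["pose"])@np.r_[X,1];q=p["K"]@c[:3];return q[:2]/q[2]
E
python3 - <<'E'
from h import *
t=cv2.imread("pics/top0.png");s=cv2.imread("pics/scene0.png")
def big(im,x,y,w,h,f): return cv2.resize(im[y:y+h,x:x+w],None,fx=f,fy=f,interpolation=cv2.INTER_CUBIC)
a=big(t,145,160,95,80,8);b=big(s,300,180,95,80,8)
cv2.imwrite("pics/ct.png",a[:600,:800]);cv2.imwrite("pics/cs.png",b[:600,:800])
# bar/mat in top
hsv=cv2.cvtColor(t,cv2.COLOR_BGR2HSV)
def rect(m,x0,y0,x1,y1):
    k=np.zeros_like(m);k[y0:y1,x0:x1]=m[y0:y1,x0:x1]
    c=max(cv2.findContours(k,cv2.RETR_EXTERNAL,cv2.CHAIN_APPROX_NONE)[0],key=cv2.contourArea);return c,cv2.minAreaRect(c)
mat=((hsv[...,2]<60)*255).astype(np.uint8)
c,r=rect(mat,330,130,450,270);bx=cv2.boxPoints(r);print("mat px",r);print([onz("top",u,v,4).round(0) for u,v in bx], onz("top",*r[0],4))
han=((hsv[...,0]<20)&(hsv[...,1]>110)&(hsv[...,2]>70)).astype(np.uint8)*255
c,r=rect(han,350,140,430,260);bx=cv2.boxPoints(r);print("handle",r);print([onz("top",u,v,28).round(0) for u,v in bx],onz("top",*r[0],28))
bl=((hsv[...,1]<60)&(hsv[...,2]>90)).astype(np.uint8)*255
c,r=rect(bl,370,155,392,210);bx=cv2.boxPoints(r);print("blade",r);print([onz("top",u,v,19).round(0) for u,v in bx],onz("top",*r[0],19))
E
```

```text
mat px ((390.59771728515625, 201.00198364257812), (110.4817886352539, 51.2994384765625), 75.21726989746094)
[array([ 682., -240.,    4.]), array([ 718., -381.,    4.]), array([ 420., -438.,    4.]), array([ 387., -303.,    4.])] [ 548.47701078 -340.815419      4.        ]
handle ((390.4674987792969, 222.9040985107422), (41.9973258972168, 8.992250442504883), 78.40782928466797)
[array([ 539., -310.,   28.]), array([ 543., -334.,   28.]), array([ 433., -350.,   28.]), array([ 429., -326.,   28.])] [ 485.51945367 -329.99835803   28.        ]
blade ((382.1520690917969, 181.15142822265625), (42.04912185668945, 6.222988128662109), 79.87532806396484)
[array([ 657., -301.,   19.]), array([ 660., -318.,   19.]), array([ 545., -332.,   19.]), array([ 542., -315.,   19.])] [ 600.73068658 -316.75674485   19.        ]
```

View pics/ct.png

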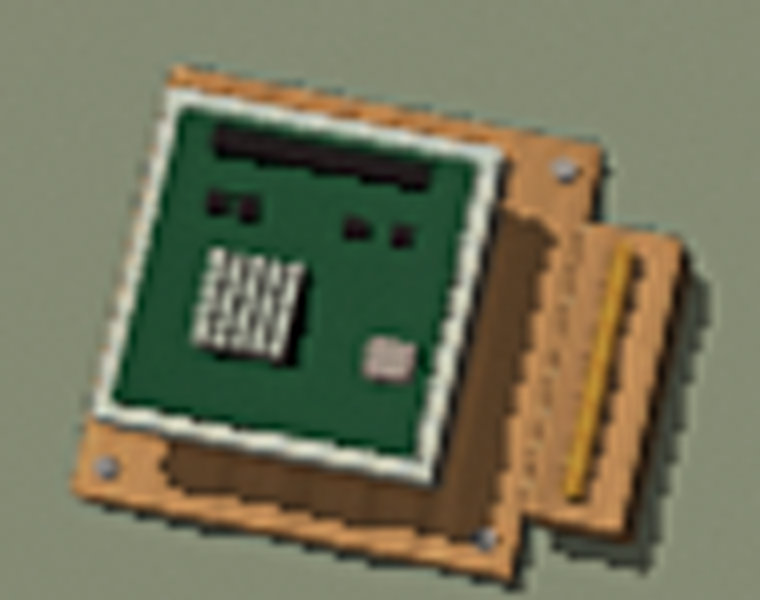

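View pics/cs.png

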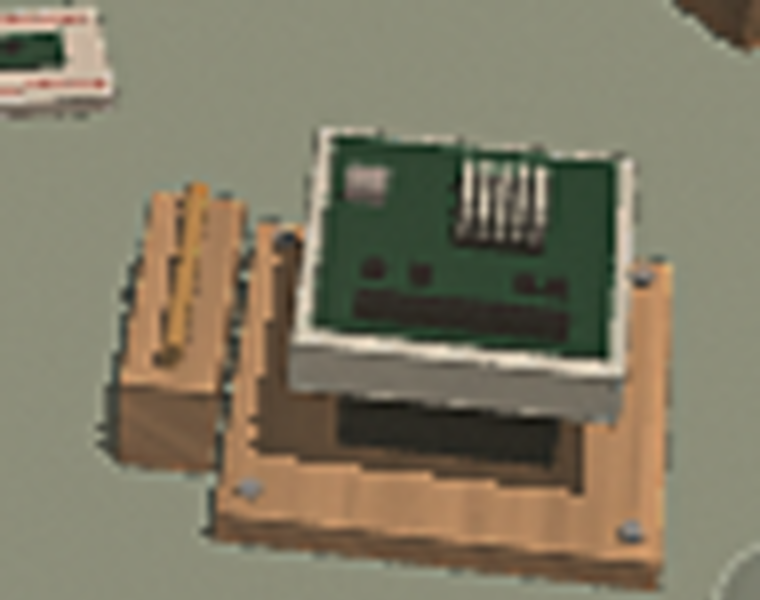

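Run:
```python
from h import *
T=lambda u,v:((u+.5)/8-.5+145,(v+.5)/8-.5+160)
S=lambda u,v:((u+.5)/8-.5+300,(v+.5)/8-.5+180)
np.set_printoptions(precision=1,suppress=True)
C=np.array([onz("top",*T(*q),80) for q in((172,90),(503,150),(435,482),(97,415))]);print("case",C,C.mean(0))
B=np.array([onz("top",*T(*q),16) for q in((603,145),(512,580),(75,490))]);print("base",B,(B[0]+B[2])/2)
D=np.array([onz("scene",*S(*q),80) for q in((318,130),(632,158),(622,372),(294,340))]);print("case sc",D,D.mean(0))
for q in (C[[1,2]],):print("free side angle",np.degrees(np.arctan2(*(q[0]-q[1])[[1,0]])))
e1=tri(S(200,187),T(575,497));e2=tri(S(168,360),T(625,245));print("edge",e1,e2,np.linalg.norm(e1-e2))
for z in(56,):
  print([onz("top",*T(*q),z) for q in((575,497),(625,245))],[onz("scene",*S(*q),z) for q in((200,187),(168,360))])
```

```text
case [[620.5 252.8  80. ]
 [599.6 146.8  80. ]
 [493.  166.6  80. ]
 [515.6 273.2  80. ]] [557.2 209.8  80. ]
base [[616.1 122.7  16. ]
 [468.5 151.6  16. ]
 [500.4 297.2  16. ]] [558.2 210.   16. ]
case sc [[495.1 169.   80. ]
 [515.  275.4  80. ]
 [620.5 253.7  80. ]
 [600.6 148.8  80. ]] [557.8 211.7  80. ]
free side angle -10.564312143737405
edge [491.4 127.9  51.7] [574.8 111.1  47.8] 85.19010023991594
[array([490.8, 125.8,  56. ]), array([573.2, 110.4,  56. ])] [array([496.1, 128.8,  56. ]), array([583.4, 109.7,  56. ])]
```

Pry frame: stand centre about (557.7, 210.5) with +x at about 79°, and lip to brass edge about 40 mm. The bar handle is at (485.5, -331) with heading 7.1°. Heading over the bar.

Emit:
move_arm --plan '[[[34,-43,0],[0,0,-10],1],[[34,-43,0],[0,0,-10],1],[[34,-43,0],[0,0,-10],1],[[34,-43,0],[0,0,-10],1],[[34,-43,0],[0,0,-10],1],[[34,-43,0],[0,0,-10],1],[[34,-43,0],[0,0,-10],1],[[34,-43,0],[0,0,-10],1],[[34,-43,0],[0,0,-10],1],[[34,-43,0],[0,0,-10],1]]'

```text
clock: 1.35
eef_pos: [504.5, 197.7, 199.4]
tool_rot: [-3.141, -0.0, 1.136]
force: [0.5, 1.5, -0.0]
width: 85.4
gripper_force: 0.0
```

Emit:
move_arm --plan '[[[0,-53,0],[0,0,-10],1],[[0,-53,0],[0,0,-10],1],[[0,-53,0],[0,0,-10],1],[[0,-53,0],[0,0,-10],1],[[0,-53,0],[0,0,-10],1],[[0,-53,0],[0,0,-8],1],[[0,-53,0],[0,0,0],1],[[0,-53,0],[0,0,0],1],[[0,-53,0],[0,0,0],1],[[0,-53,0],[0,0,0],1]]'

```text
clock: 2.6
eef_pos: [503.7, -332.2, 199.1]
tool_rot: [-3.141, 0.0, 0.13]
force: [1.0, -0.4, 0.2]
width: 85.7
gripper_force: 0.0
```

Emit:
move_arm --plan '[[[-8,2,-45],[0,0,0],1],[[0,0,-45],[0,0,0],1],[[0,0,-45],[0,0,0],1],[[0,0,-35],[0,0,0],1],[[0,0,-21],[0,0,0],1],[[0,0,0],[0,0,0],0],[[0,0,0],[0,0,0],0],[[0,0,0],[0,0,0],0],[[0,0,0],[0,0,0],0],[[0,0,0],[0,0,0],0]]'

```text
clock: 3.85
eef_pos: [496.1, -329.0, 9.0]
tool_rot: [3.141, -0.001, 0.129]
force: [-0.5, -0.5, -0.6]
width: -0.0
gripper_force: 0.0
```

Run:
```python
from h import *
a=cams.get_image("scene");b=cams.get_image("top")
f=lambda im,x,y,w,h:cv2.resize(im[y:y+h,x:x+w],(400,520),interpolation=cv2.INTER_CUBIC)
cv2.imwrite("pics/g1.png",np.hstack([f(a,115,170,100,130),f(b,340,140,100,130)]))
print(status.read_state())
```

```text
{'clock': 3.95, 'qpos': array([ 0.21208623,  0.88680742,  0.54440796,  1.82282286, -0.73262095,
        0.64387616, -0.24057896]), 'qd': array([ 0.00058194,  0.00239803, -0.00187548,  0.00271988, -0.00033916,
       -0.00091035, -0.00228289]), 'tau': array([-1.40398031e-02, -5.61050892e+01,  9.78854388e+00, -1.03276062e+01,
        7.27483362e-03, -6.58477948e-04, -3.59858568e-04]), 'eef_pos': array([ 495.91153995, -328.98835459,    8.72730738]), 'tool_rot': array([ 3.14143707e+00, -3.18627833e-04,  1.29186706e-01]), 'force': array([0.08668181, 0.05952533, 0.60931467]), 'torque': array([-0.00843868,  0.01548601, -0.01450231]), 'gripper_force': 0.0, 'width': -0.011763771399763128}
```

View pics/g1.png

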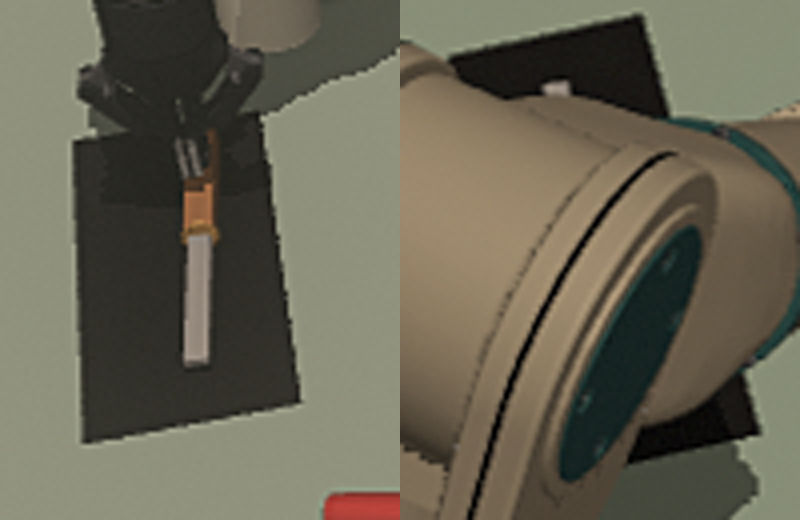

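Run:
```python
from h import *
np.set_printoptions(precision=1,suppress=True)
pr=lambda X:((proj("scene",X)-[115,170])*4)
print("tcp",pr([496,-329,9]),"tip z28",pr([496,-329,28]))
c,s=np.cos(.124),np.sin(.124)
for x,y,z in((-55,11,24),(-55,-11,24),(55,11,24),(55,-11,24),(175,8,15),(175,-8,15)):
    print((x,y,z),pr([485.5+c*x-s*y,-331.5+s*x+c*y,4+z]))
s0=cv2.imread("pics/scene0.png");s1=cams.get_image("scene");hsv=[cv2.cvtColor(i,cv2.COLOR_BGR2HSV) for i in(s0,s1)]
for h in hsv:
    han=((h[...,0]<20)&(h[...,1]>110)&(h[...,2]>60)).astype(np.uint8)*255;k=han[195:240,150:180]
    v,u=np.nonzero(k);
    for r in range(200,236,5):
        q=np.nonzero(han[r,150:180])[0]; print(r,q.min()+150 if len(q) else None,q.max()+150 if len(q) else None,end=" | ")
    bl=((h[...,1]<60)&(h[...,2]>90)).astype(np.uint8)*255
    print()
    for r in range(232,262,5):
        q=np.nonzero(bl[r,155:175])[0]; print(r,q.min()+155 if len(q) else None,q.max()+155 if len(q) else None,end=" | ")
    print()
```

```text
tcp [200.  200.3] tip z28 [195.4 181. ]
(-55, 11, 24) [210.4 119.7]
(-55, -11, 24) [180.2 123.1]
(55, 11, 24) [208.5 221.9]
(55, -11, 24) [176.6 225.6]
(175, 8, 15) [203.9 357.4]
(175, -8, 15) [179.3 360.4]
200 None None | 205 161 168 | 210 161 168 | 215 161 168 | 220 161 168 | 225 161 168 | 230 161 168 | 235 None None | 
232 162 167 | 237 162 167 | 242 162 166 | 247 161 166 | 252 161 166 | 257 161 166 | 
200 None None | 205 167 168 | 210 None None | 215 161 168 | 220 161 168 | 225 161 168 | 230 160 168 | 235 None None | 
232 162 167 | 237 162 167 | 242 162 166 | 247 161 166 | 252 161 166 | 257 161 166 |
```

Run:
```python
from h import *
a=cams.get_image("scene")
k=cv2.resize(a[165:240,125:200],(800,600)[::-1] and (600,600),interpolation=cv2.INTER_CUBIC)
k=cv2.convertScaleAbs(k,alpha=2.2,beta=15)
for z,c in((9,(0,0,255)),(35,(0,255,0)),(63,(255,0,0))):
    u,v=(proj("scene",[496,-329,z])-[125,165]+.5)*8-.5;cv2.circle(k,(int(u),int(v)),4,c,-1)
cv2.imwrite("pics/g2.png",k)
```

```text
(no output)
```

View pics/g2.png

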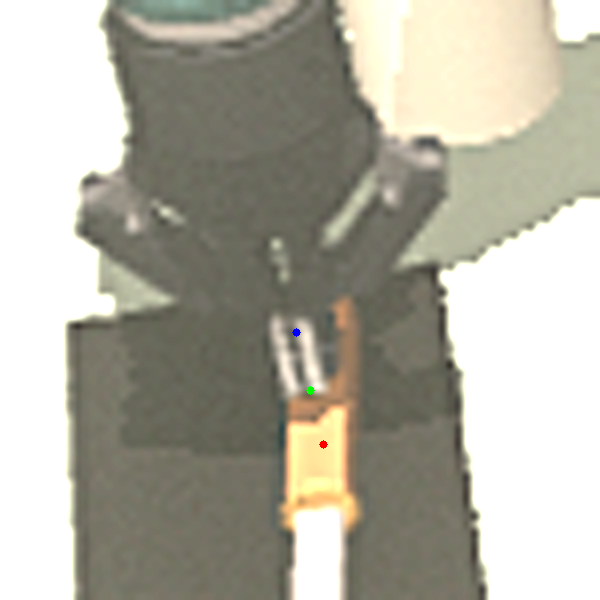

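Picture: the shut fingers end at about (305,395), level with the handle top and a little to its −y side. So they sit above the handle, and the real tips are higher than the reported TCP. I'll probe gently downwards to learn the offset.

Emit:
move_arm --plan '[[[0,0,-2],[0,0,0],0],[[0,0,0],[0,0,0],0]]'

```text
clock: 4.3
eef_pos: [495.6, -328.9, 6.2]
tool_rot: [-3.141, 0.0, 0.129]
force: [1.0, 0.6, -0.0]
width: 0.3
gripper_force: 0.0
```

Emit:
move_arm --plan '[[[0,0,-1],[0,0,0],0],[[0,0,-1],[0,0,0],0],[[0,0,0],[0,0,0],0]]'

```text
clock: 4.68
eef_pos: [495.7, -328.9, 4.4]
tool_rot: [-3.141, 0.0, 0.129]
force: [0.4, 0.1, 0.8]
width: -0.0
gripper_force: 0.0
```

Emit:
move_arm --plan '[[[0,0,-1],[0,0,0],0],[[0,0,-1],[0,0,0],0],[[0,0,0],[0,0,0],0]]'

```text
clock: 5.05
eef_pos: [495.8, -328.9, 2.4]
tool_rot: [-3.142, 0.0, 0.129]
force: [0.7, 0.4, -0.2]
width: -0.0
gripper_force: 0.0
```

Run:
```python
from h import *
s=status.read_state();print(s["eef_pos"],s["force"])
a=cv2.imread("pics/scene0.png")
k=cv2.resize(a[35:110,450:525],(600,600),interpolation=cv2.INTER_CUBIC);k=cv2.convertScaleAbs(k,alpha=2,beta=15)
for z,c in((199,(0,0,255)),(225,(0,255,0))):
    u,v=(proj("scene",[163.7,628.5,z])-[450,35]+.5)*8-.5;cv2.circle(k,(int(u),int(v)),4,c,-1)
cv2.imwrite("pics/g3.png",k)
```

```text
[ 495.75117618 -328.93439187    2.41951154] [ 0.68650923  0.3564625  -0.17439918]
```

View pics/g3.png

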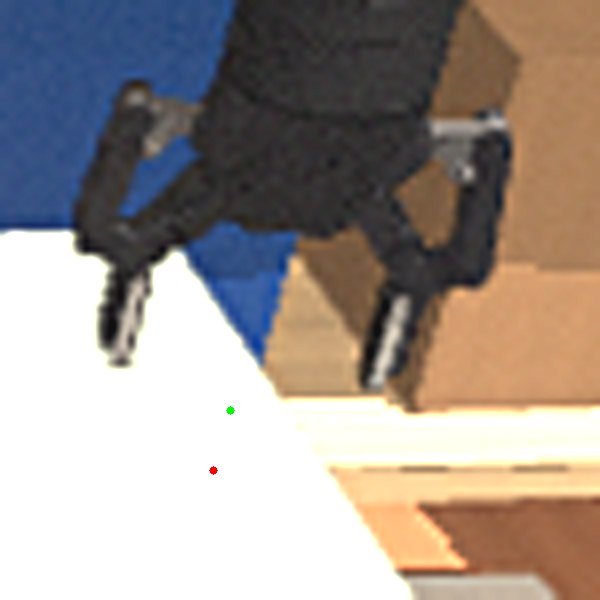

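Picture: the open fingertips are at (120,362) and (378,388), well short of the red projected TCP at (213,470). The physical tips end roughly 26 mm (shut) behind the reported TCP, so I'll keep probing for the handle top.

Emit:
move_arm --plan '[[[0,0,-1.5],[0,0,0],0],[[0,0,0],[0,0,0],0]]'

```text
clock: 5.3
eef_pos: [495.8, -328.9, 0.9]
tool_rot: [-3.141, 0.0, 0.129]
force: [-1.4, 0.8, 0.7]
width: 0.0
gripper_force: 0.0
```

Emit:
move_arm --plan '[[[0,0,-1.5],[0,0,0],0],[[0,0,0],[0,0,0],0]]'

```text
clock: 5.55
eef_pos: [495.7, -328.9, -0.6]
tool_rot: [-3.141, 0.0, 0.129]
force: [0.2, 0.2, -0.4]
width: -0.3
gripper_force: 0.0
```

Emit:
move_arm --plan '[[[0,0,-1.5],[0,0,0],0],[[0,0,-1],[0,0,0],0]]'

```text
clock: 5.8
eef_pos: [495.8, -328.9, -3.1]
tool_rot: [-3.142, -0.0, 0.129]
force: [0.3, 0.0, 0.0]
width: -0.2
gripper_force: 0.0
```

Emit:
move_arm --plan '[[[0,0,-1.5],[0,0,0],0],[[0,0,-1],[0,0,0],0]]'

```text
clock: 6.05
eef_pos: [495.9, -329.0, -3.7]
tool_rot: [-3.141, -0.001, 0.129]
force: [-4.1, 4.4, 20.4]
width: 0.0
gripper_force: 10.6
```

Contact is at reported z about −3.4, so the true shut tip is reported z + 31.5. Re-grasping with that offset.

Emit:
move_arm --plan '[[[0,0,20],[0,0,0],1],[[0,3,0],[0,0,0],1],[[0,0,0],[0,0,0],1],[[0,0,0],[0,0,0],1],[[0,0,-13],[0,0,0],1],[[0,0,-13],[0,0,0],1],[[0,0,-12],[0,0,0],1],[[0,0,0],[0,0,0],1]]'

```text
clock: 7.05
eef_pos: [494.9, -325.4, -25.0]
tool_rot: [-3.14, 0.002, 0.129]
force: [-0.1, 0.0, 1.1]
width: 85.4
gripper_force: 0.0
```

Emit:
move_arm --plan '[[[0,0,0],[0,0,0],0],[[0,0,0],[0,0,0],0],[[0,0,0],[0,0,0],0],[[0,0,0],[0,0,0],0],[[0,0,0],[0,0,0],0]]'

```text
clock: 7.68
eef_pos: [496.2, -326.5, -22.9]
tool_rot: [3.141, -0.001, 0.129]
force: [0.4, 0.2, 4.6]
width: 20.9
gripper_force: 59.7
```

Gripped at width 21 with a pad force of 60 N. Lifting and carrying the bar to the pre-pry pose.

Emit:
move_arm --plan '[[[0,0,20],[0,0,0],0],[[0,0,33],[0,0,0],0],[[0,0,33],[0,0,0],0],[[0,0,33],[0,0,0],0],[[0,0,33],[0,0,0],0],[[2,38,0],[0,0,9],0],[[2,38,0],[0,0,9],0],[[2,38,0],[0,0,9],0],[[2,38,0],[0,0,9],0],[[2,38,0],[0,0,9],0]]'

```text
clock: 8.93
eef_pos: [505.4, -134.7, 129.4]
tool_rot: [3.141, -0.0, 0.919]
force: [0.6, 1.0, -1.2]
width: 20.7
gripper_force: 59.0
```

Emit:
move_arm --plan '[[[2,38,0],[0,0,9],0],[[2,38,0],[0,0,9],0],[[2,38,0],[0,0,8.6],0],[[0,0,0],[-7.37,1.43,0],0],[[0,0,-10],[-7.37,1.43,0],0],[[0,0,0],[0,0,0],0]]'

```text
clock: 9.68
eef_pos: [511.6, -17.2, 117.5]
tool_rot: [-3.139, 0.263, 1.388]
force: [-0.0, -0.4, -1.5]
width: 20.5
gripper_force: 59.0
```

Run:
```python
from h import *
from scipy.spatial.transform import Rotation as R
s=status.read_state();print(s["clock"],s["eef_pos"],np.degrees(s["tool_rot"]),s["force"],s["width"])
M=R.from_euler("xyz",s["tool_rot"]).as_matrix();print(M.round(3))
# bar axis = tool x ; up=-tool z
a=M[:,0];n=-M[:,2];print("yaw",np.degrees(np.arctan2(a[1],a[0])),"tip down",np.degrees(np.arcsin(-a[2])))
tip=s["eef_pos"]+164.5*a+42*n;print("pred tip top",tip)
a_=cams.get_image("scene");b=cams.get_image("top");cv2.imwrite("pics/s4.png",a_);cv2.imwrite("pics/t4.png",b)
f=lambda im,n,c:cv2.resize(im,(400,500),interpolation=cv2.INTER_CUBIC)
k=[]
for im,n in((a_,"scene"),(b,"top")):
    u,v=proj(n,tip);cv2.circle(im,(int(u+.5),int(v+.5)),0,(0,0,255),-1);print(n,u,v)
    x,y=(270,165) if n=="scene" else (150,140)
    k.append(f(im[y:y+125,x:x+100],n,0))
cv2.imwrite("pics/g4.png",np.hstack(k))
```

```text
9.675 [511.63653619 -17.23902077 117.50260975] [-179.86747533   15.05951322   79.52502168] [-0.03220586 -0.37583086 -1.4714123 ] 20.514067259598704
[[ 0.176  0.983 -0.05 ]
 [ 0.95  -0.182 -0.255]
 [-0.26  -0.002 -0.966]]
yaw 79.52502168244813 tip down 15.059513224947313
pred tip top [542.59601218 149.67710813 115.31931876]
scene 335.0233466707276 197.537079977403
top 203.76076137023531 197.73875102592868
```

View pics/g4.png

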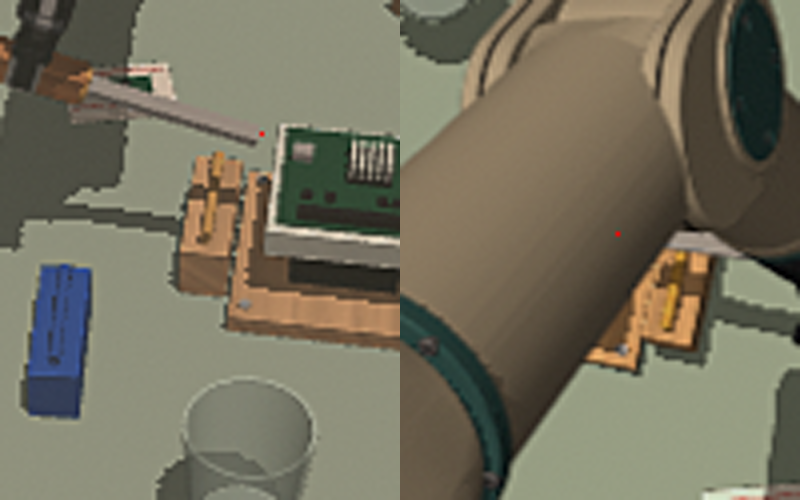

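Picture: the blade tip in the scene view is at (260,134), on its prediction, and the bar is straight in the grip over the rest. Lowering to feel the brass edge.

Emit:
move_arm --plan '[[[1,-5,-15],[0,0,0],0],[[0,0,-20],[0,0,0],0],[[0,0,-16],[0,0,0],0],[[0,0,-3],[0,0,0],0],[[0,0,0],[0,0,0],0]]'

```text
clock: 10.4
eef_pos: [512.8, -27.6, 64.5]
tool_rot: [3.141, 0.262, 1.378]
force: [0.6, 0.1, -2.3]
width: 20.8
gripper_force: 59.1
```

Emit:
move_arm --plan '[[[0,0,-1.5],[0,0,0],0],[[0,0,-1.5],[0,0,0],0],[[0,0,0],[0,0,0],0]]'

```text
clock: 10.78
eef_pos: [512.9, -26.8, 61.7]
tool_rot: [3.141, 0.262, 1.379]
force: [-0.9, -0.2, -1.5]
width: 20.6
gripper_force: 59.1
```

Emit:
move_arm --plan '[[[0,0,-1.5],[0,0,0],0],[[0,0,-1.5],[0,0,0],0],[[0,0,0],[0,0,0],0]]'

```text
clock: 11.15
eef_pos: [512.7, -27.0, 58.4]
tool_rot: [-3.141, 0.262, 1.379]
force: [-0.8, -0.1, -1.8]
width: 20.7
gripper_force: 59.1
```

Emit:
move_arm --plan '[[[0,0,-1],[0,0,0],0],[[0,0,-1],[0,0,0],0],[[0,0,0],[0,0,0],0]]'

```text
clock: 11.52
eef_pos: [512.9, -27.0, 56.6]
tool_rot: [3.141, 0.262, 1.379]
force: [0.4, -0.2, 0.1]
width: 20.4
gripper_force: 59.2
```

Emit:
move_arm --plan '[[[0,0,-1],[0,0,0],0],[[0,0,0],[0,0,0],0]]'

```text
clock: 11.78
eef_pos: [512.9, -27.2, 55.7]
tool_rot: [3.141, 0.262, 1.378]
force: [-1.3, -0.9, 2.1]
width: 20.4
gripper_force: 59.4
```

Contact is at about z 57, so the edge is about 55 mm high. Lifting slightly and inserting along the bar's own axis.

Emit:
move_arm --plan '[[[0,0,2],[0,0,0],0],[[1.3,6.6,-1.8],[0,0,0],0],[[1.3,6.6,-1.8],[0,0,0],0],[[1.3,6.6,-1.8],[0,0,0],0],[[0,0,0],[0,0,0],0]]'

```text
clock: 12.4
eef_pos: [516.8, -6.1, 51.7]
tool_rot: [-3.141, 0.262, 1.381]
force: [-0.1, -0.1, -1.5]
width: 20.8
gripper_force: 59.1
```

Emit:
move_arm --plan '[[[0.7,3.5,-1],[0,0,0],0],[[0.7,3.5,-1],[0,0,0],0],[[0,0,0],[0,0,0],0]]'

```text
clock: 12.78
eef_pos: [518.2, 0.2, 50.0]
tool_rot: [3.142, 0.262, 1.379]
force: [-0.3, -0.2, -1.0]
width: 20.6
gripper_force: 59.1
```

Levering starts: rotate about the edge in small steps, and track the module's rise with the camera.

Emit:
move_arm --plan '[[[0,0,-1.5],[0,0,0],0],[[0.1,0.5,-4.2],[1.96,-0.38,0],0],[[0.1,0.5,-4.2],[1.96,-0.38,0],0],[[0.1,0.5,-4.2],[1.96,-0.38,0],0],[[0.1,0.5,-4.2],[1.96,-0.38,0],0],[[0,0,0],[0,0,0],0]]'

```text
clock: 13.52
eef_pos: [518.5, 0.8, 32.1]
tool_rot: [3.141, 0.123, 1.377]
force: [0.2, -1.2, 1.3]
width: 20.9
gripper_force: 59.4
```

```bash
cat > lift.py <<'E'
from h import *
a=cv2.cvtColor(cv2.imread("pics/s4.png"),cv2.COLOR_BGR2GRAY).astype(np.float32)
b=cv2.cvtColor(cams.get_image("scene"),cv2.COLOR_BGR2GRAY).astype(np.float32)
x,y,w,h=345,197,30,30
T=a[y:y+h,x:x+w]
S=8
up=lambda i:cv2.resize(i,None,fx=S,fy=S,interpolation=cv2.INTER_CUBIC)
r=cv2.matchTemplate(up(b[y-12:y+h+6,x-6:x+w+6]),up(T),cv2.TM_CCOEFF_NORMED)
_,m,_,l=cv2.minMaxLoc(r);du,dv=l[0]/S-6,l[1]/S-12
C=[557.5,211,96];k=(proj("scene",np.add(C,[0,0,10]))-proj("scene",C))[1]/10
s=status.read_state();print("score",round(m,3),"du",du,"dv",dv,"lift mm",round(dv/k,2),"clock",s["clock"],s["eef_pos"].round(1),s["force"].round(1),s["torque"].round(2))
E
python3 lift.py
```

```text
score 0.999 du 0.0 dv 0.0 lift mm -0.0 clock 13.575 [518.6   0.8  32.2] [ 0.1 -1.9  1.7] [ 0.06 -0.01 -0.  ]
```

Emit:
move_arm --plan '[[[0.2,0.9,-4.1],[1.96,-0.38,0],0],[[0.2,0.9,-4.1],[1.96,-0.38,0],0],[[0.2,0.9,-4.1],[1.96,-0.38,0],0],[[0,0,0],[0,0,0],0]]'

```text
clock: 14.08
eef_pos: [519.9, 5.5, 20.3]
tool_rot: [3.141, 0.017, 1.38]
force: [-0.6, 2.8, 7.6]
width: 20.7
gripper_force: 60.3
```

```bash
python3 lift.py
```

```text
score 0.948 du 0.0 dv -0.75 lift mm 2.68 clock 14.125 [519.9   5.4  20.4] [-1.8  3.   8.4] [0.32 0.19 0.1 ]
```

Emit:
move_arm --plan '[[[0.3,1.3,-4],[1.96,-0.38,0],0],[[0.3,1.4,-4],[1.96,-0.38,0],0],[[0.3,1.5,-3.9],[1.96,-0.38,0],0],[[0,0,0],[0,0,0],0]]'

```text
clock: 14.62
eef_pos: [520.7, 9.5, 8.5]
tool_rot: [3.141, -0.088, 1.38]
force: [-0.9, 1.9, 9.7]
width: 20.4
gripper_force: 60.4
```

```bash
python3 lift.py
```

```text
score 0.969 du 0.125 dv -2.0 lift mm 7.14 clock 14.675 [520.7   9.5   8.5] [-1.3  2.1  9.6] [0.17 0.27 0.13]
```

Emit:
move_arm --plan '[[[0.3,1.7,-3.8],[1.96,-0.38,0],0],[[0.3,1.7,-3.8],[1.96,-0.38,0],0],[[0,0,0],[0,0,0],0]]'

```text
clock: 15.05
eef_pos: [521.2, 12.8, 0.8]
tool_rot: [3.141, -0.157, 1.38]
force: [-1.3, 0.8, 9.3]
width: 20.8
gripper_force: 60.3
```

```bash
python3 lift.py
python3 - <<'E'
from h import *
a=cams.get_image("scene");cv2.imwrite("pics/g5.png",cv2.resize(a[180:255,290:390],(800,600),interpolation=cv2.INTER_CUBIC))
E
```

```text
score 0.944 du 0.25 dv -2.875 lift mm 10.27 clock 15.1 [521.3  12.8   0.8] [-1.   1.1  9.7] [0.16 0.24 0.11]
```

View pics/g5.png

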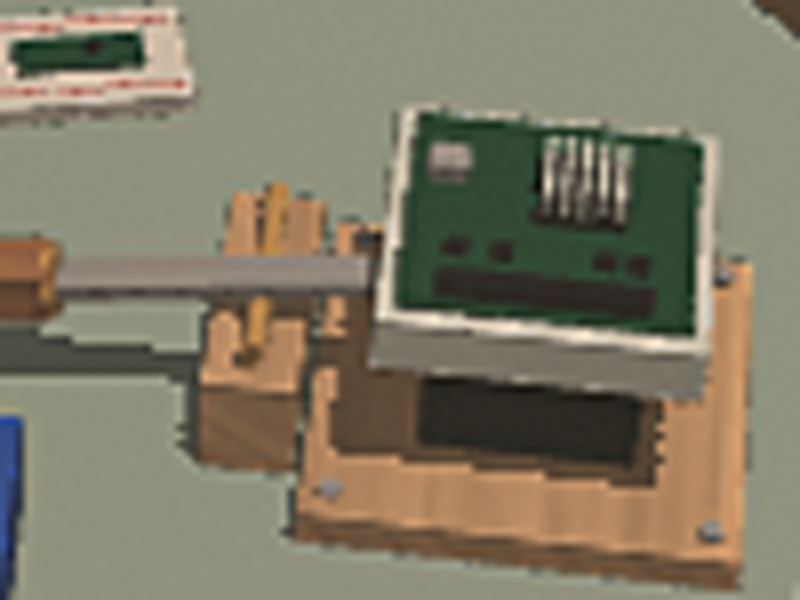

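Picture: the blade lies over the brass (265,285) with its tip under the raised module (375,275). Corner shifts give about 9 to 10 mm. One more degree, then release.

Emit:
move_arm --plan '[[[0.2,0.9,-2.3],[1.18,-0.23,0],0],[[0,0,0],[0,0,0],0]]'

```text
clock: 15.4
eef_pos: [521.6, 14.0, -1.4]
tool_rot: [3.141, -0.178, 1.38]
force: [-1.4, 2.6, 9.3]
width: 20.8
gripper_force: 60.5
```

```bash
python3 lift.py
```

```text
score 0.956 du 0.375 dv -3.0 lift mm 10.71 clock 15.45 [521.6  13.9  -1.3] [-0.8  0.9 10.2] [0.33 0.22 0.13]
```

Lift is about 10.5 mm. Lowering the tip and drawing out.

Emit:
move_arm --plan '[[[-0.4,-1.8,3.8],[-2,0.39,0],0],[[-0.4,-1.7,3.9],[-2,0.39,0],0],[[-0.3,-1.6,4],[-2,0.39,0],0],[[-0.3,-1.5,4],[-2,0.39,0],0],[[-0.3,-1.4,4],[-2,0.39,0],0],[[0,0,2],[0,0,0],0],[[0,0,0],[0,0,0],0]]'

```text
clock: 16.32
eef_pos: [518.8, 4.9, 19.3]
tool_rot: [-3.141, 0.001, 1.379]
force: [0.2, -0.9, -1.5]
width: 20.8
gripper_force: 59.1
```

Emit:
move_arm --plan '[[[-1.9,-9.8,0],[0,0,0],0],[[-2.9,-14.7,0],[0,0,0],0],[[-2.9,-14.7,0],[0,0,0],0],[[-2.9,-14.7,0],[0,0,0],0],[[-2.9,-14.7,0],[0,0,0],0],[[0,0,0],[0,0,0],0]]'

```text
clock: 17.08
eef_pos: [505.3, -65.5, 19.5]
tool_rot: [-3.142, 0.001, 1.376]
force: [1.0, 0.3, -1.2]
width: 20.4
gripper_force: 59.0
```

```bash
python3 lift.py
```

```text
score 0.955 du 0.375 dv -3.0 lift mm 10.71 clock 17.125 [505.5 -64.2  19.4] [-0.1 -0.2 -2.1] [0.03 0.   0.05]
```

Emit:
move_arm --plan '[[[0,0,37],[0,0,0],0],[[0,0,37],[0,0,0],0],[[0,0,37],[0,0,0],0],[[0.5,-33,0],[0,0,-9],0],[[0.5,-33,0],[0,0,-9],0],[[0.5,-33,0],[0,0,-9],0],[[0.5,-33,0],[0,0,-9],0],[[0.5,-33,0],[0,0,-9],0],[[0.5,-33,0],[0,0,-9],0],[[0.5,-33,0],[0,0,-9],0]]'

```text
clock: 18.38
eef_pos: [509.7, -294.1, 130.2]
tool_rot: [-3.14, 0.0, 0.276]
force: [0.7, -0.2, -1.2]
width: 20.4
gripper_force: 59.1
```

Emit:
move_arm --plan '[[[1,-33,0],[0,0,-8.6],0],[[0,0,-40],[0,0,0],0],[[0,0,-40],[0,0,0],0],[[0,0,-40],[0,0,0],0],[[0,0,-18],[0,0,0],0],[[0,0,0],[0,0,0],0]]'

```text
clock: 19.12
eef_pos: [509.8, -326.6, -8.5]
tool_rot: [-3.14, 0.002, 0.13]
force: [-0.2, 0.8, -1.2]
width: 20.8
gripper_force: 59.1
```

Needs about 14 mm more to seat on the mat.

Emit:
move_arm --plan '[[[0,0,-7],[0,0,0],0],[[0,0,-3],[0,0,0],0],[[0,0,-2],[0,0,0],0],[[0,0,0],[0,0,0],0]]'

```text
clock: 19.62
eef_pos: [510.2, -327.6, -19.3]
tool_rot: [-3.142, 0.0, 0.129]
force: [1.1, -0.2, -2.2]
width: 20.5
gripper_force: 59.1
```

Emit:
move_arm --plan '[[[0,0,-1],[0,0,0],0],[[0,0,0],[0,0,0],0]]'

```text
clock: 19.88
eef_pos: [510.1, -327.6, -20.6]
tool_rot: [-3.141, 0.001, 0.129]
force: [-0.4, -0.3, -1.7]
width: 20.7
gripper_force: 59.1
```

Emit:
move_arm --plan '[[[0,0,-1],[0,0,0],0],[[0,0,-1],[0,0,0],0],[[0,0,0],[0,0,0],0]]'

```text
clock: 20.25
eef_pos: [510.1, -327.6, -22.7]
tool_rot: [-3.141, 0.001, 0.129]
force: [-0.7, -0.2, -1.9]
width: 20.8
gripper_force: 59.2
```

Emit:
move_arm --plan '[[[0,0,-0.8],[0,0,0],0],[[0,0,0],[0,0,0],0]]'

```text
clock: 20.5
eef_pos: [510.1, -327.6, -22.8]
tool_rot: [-3.141, 0.0, 0.129]
force: [-0.8, 0.9, 5.3]
width: 20.7
gripper_force: 60.0
```

Seated. Opening and withdrawing upwards.

Emit:
move_arm --plan '[[[0,0,0.5],[0,0,0],0.6],[[0,0,0],[0,0,0],1],[[0,0,0],[0,0,0],1],[[0,0,0],[0,0,0],1],[[0,0,15],[0,0,0],1],[[0,0,40],[0,0,0],1],[[0,0,50],[0,0,0],1],[[0,0,50],[0,0,0],1],[[0,0,50],[0,0,0],1],[[0,0,0],[0,0,0],1]]'

```text
clock: 21.75
eef_pos: [512.1, -330.0, 187.4]
tool_rot: [3.136, -0.006, 0.129]
force: [-0.9, 0.1, -0.3]
width: 85.3
gripper_force: 0.0
```

Emit:
move_arm --plan '[[[-10,45,0],[0,0,0],1],[[-10,45,0],[0,0,0],1],[[-10,45,0],[0,0,0],1],[[-10,45,0],[0,0,0],1],[[0,45,0],[0,0,0],1],[[0,45,0],[0,0,0],1],[[0,0,0],[0,0,0],1]]'

```text
clock: 22.62
eef_pos: [469.3, -53.2, 181.5]
tool_rot: [-3.139, 0.002, 0.136]
force: [-0.3, -0.5, -0.7]
width: 85.5
gripper_force: 0.0
```

```bash
python3 lift.py
python3 - <<'E'
from h import *
a=cams.get_image("scene");cv2.imwrite("pics/end.png",cv2.resize(a[130:330,100:420],(800,500),interpolation=cv2.INTER_CUBIC))
E
```

```text
score 0.955 du 0.375 dv -3.0 lift mm 10.71 clock 22.675 [469.6 -55.9 181.9] [-0.5 -1.1  0.3] [-0.04 -0.   -0.01]
```

View pics/end.png

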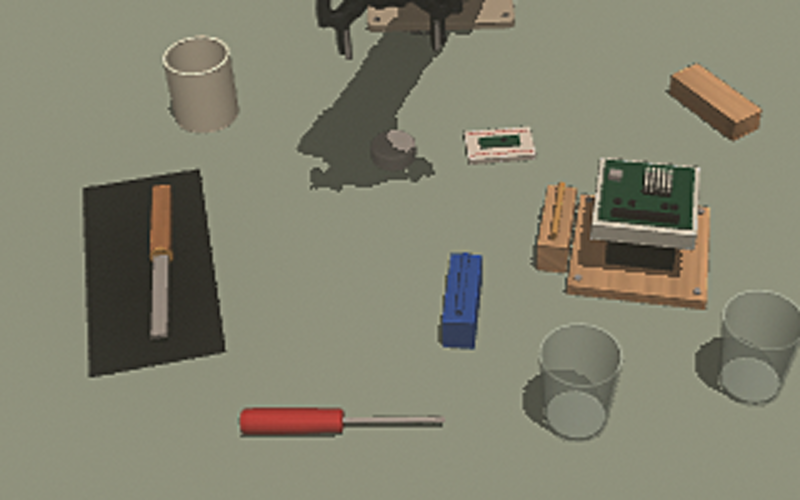

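Picture: the bar lies flat on the mat with its handle at (161,222) and blade tip at (158,335). The module at (647,195) stays raised, and the glasses, mug and other loose things are undisturbed.

```bash
python3 -c "
from cell import ctrl
print(ctrl.finish_job())"
```

```text
the job is handed in; nothing more can be done
None
```

I levered the module up about 10.5 mm (camera estimate, roughly ±1 mm), drew the bar out and laid it flat on the mat with its handle on it, left the other things where they were, and handed the job in at about 23 s; no verdict came back.

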